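# Stand the swing jar up and snap its cap on

## Task

First push the leaning ceramic jar up in its cradle until it stands fully upright against its stop. Then press the loose grey cap, mouth down, over the jar's neck until it clicks home past the snap beads, and keep pressing after the click so that it squashes the rubber seal: finish with the hand still on the cap, pushing it firmly down, and do not let go. Leave the salt shaker, the honey jar and the spice jar where they stand.

Things in the scene. Friction and masses are not known exactly. Their poses are not given: they have to be found in the camera images.
- cradle: Fixed steel cradle: foot plate 105 x 100 x 8 mm, with an upright (24 mm wide, 78 mm high) on its own +y and -y sides, 74 mm apart, carrying the jar's pivots. Origin: centre of its underside, on the table; z up. Pivot axis: along its own y, 70 mm above the origin. Place and yaw vary; its own -x side faces roughly to the robot.
- swing_jar (a joint): Lean of the white ceramic jar about the pivot axis: 0 = upright, at a hard stop; positive (to 0.6 rad) = mouth leans to the cradle's -x side. A stiff pivot (0.08 N m friction) keeps it where it is left: 2 to 8 N pushes it, near the shoulder or neck. The jar is 54 mm in diameter, from 52 mm below to 80 mm above the pivot (a flat shoulder, edge rounded 3 mm), then the neck.
- neck_top (a point): Centre of the top of the jar's neck, on the jar's axis 108 mm from the pivot (178 mm above the table when upright); z points out along the jar's axis, x and y are the cradle's when upright. The neck stands 28 mm above the shoulder, 32 mm in diameter, its last 10 mm coned to 23 mm.
- beads (a point): Centre of the circle of four round sprung steel snap beads on the neck, 16 mm below neck_top; they stand out to 40 mm diameter. The cap's lip meets them with its rim 12 mm below neck_top; the push rises to 6 to 9 N at 12 to 15 mm, then drops away (the click), and from 18 to 23 mm the beads pull the cap down by themselves.
- seal: Black rubber ring, 47 mm outer diameter, round the foot of the neck. Origin: on the neck's axis at the ring's underside. Its top is 24 mm below neck_top when free; the cap's rim lands on it after the click and squashes it up to 4 mm, like a spring (1 N at once, then about 2.5 N per mm). Pressed firmly it is squashed by 2 mm or more.
- cap: Loose round grey plastic snap cap, 48 mm outer diameter, 36 mm high, 35 to 70 g, standing mouth down on the table. Origin: centre of its mouth rim (underside); z up through its closed top. Inside 32 mm deep, 42 mm wide, with a 3 mm lip at the mouth leaving a 36 mm opening. Hold it by the upper two thirds, so that the fingertips clear the jar's shoulder.
- shaker: Bystander: grey-topped glass salt shaker, 44 mm diameter, 90 mm high. Origin: centre of its underside.
- honey: Bystander: honey jar with white lid, 64 mm diameter, 97 mm high. Origin: centre of its underside.
- spice: Bystander: glass spice jar, 46 mm diameter, 106 mm high. Origin: centre of its underside.
Things that resemble listed ones, but are neither listed nor needed, are in the scene too. Leave any blue or orange look-alike of the cradle alone. There is more than one size of the cap; the one meant has the size given above.

How it is judged:
By the outcome, as a careful person would: the job done as asked, in the order asked, and still so for the second after the job is handed in, while the arm keeps its last pose, push and grip.
It also fails if it takes over 67 s, if anything falls off the work surface, if the arm or the gripper's body presses on something with over 40 N, if the wrist force passes 120 N, or if a joint passes its speed limit or range.

## Robot

A 6-joint arm with a two-finger parallel gripper is mounted at the origin on a cart in front of the work surface, level with it; the furniture and walls round the work are solid. World frame = base frame: x ahead of the robot, y to its left, z up, the work surface at z = 0. Lengths are in mm, angles in rad, forces in N, time in s.
With the tool pointing down it reaches from about 350 to 975 mm from the base axis. Payload 7.1 kg.
Tool frame: the origin (TCP) lies at the very end of the fingers, on their centre line; the grasp point (between the pads) lies 19 mm behind it; z points along the fingers, y is the line along which they close (so a half turn about z gives the same grasp; the last joint's range is limited). The gripper opens to 88 mm and grips with 3 to 60 N. Pads are 20 mm wide; open, the fingers measure 115 mm over their backs; the gripper's body (75 mm by 178 mm) begins 61 mm behind the grasp point.
Start: joints at [1.197, 0.423, 1.63, -0, 1.089, -0.019], TCP at [217.095, 586.067, 222.675] pointing down, gripper open.
Joint ranges: [-3, 3], [-0.9, 2.11], [0.09, 2.58], [-1.31, 4.45], [0.11, 2.69], [-2.54, 2.54]. Speed limits (rad/s): [2.39, 2.39, 3.01, 3.14, 3.14, 3.14].

## Interface

Orientations are given as a rotation vector (axis times angle).
In Python, from workcell import sensors, imaging, close_job gives the robot as it stands. The module is installed in compiled form; this text tells all that it offers.
- The arm moves only by the tool servo_tool, never from a script. Its argument "steps" is a list of rows, each a list of 3 entries, a list of its own where there are three numbers: the shift along the world's x, y, z in m, then the turn, a rotation vector about the world's x, y, z in degrees, then the opening, from -1 (shut) to 1 (fully open). A call has exactly 8 rows; each row shifts and turns the commanded pose from where the row before left it; what a row does not reach is not made up. A row lasts 1/12 s, in which the tool goes at most 41.7 mm and 7.16 degrees, less where a joint would pass 70% of its speed; a pose out of reach is approached as far as the arm can. A call is refused whole if a number of a shift passes 0.0417 or a number of a turn 7.16, either way. A call with a gripper value outside its range is refused whole. The fingers move at their own pace and stop on an object; the grip force is fixed at half the most. Time passes only in rows, so rows that do not move let the fingers close, or fill a call up. It gives the time, the measured TCP pose, the force, the opening and the grip force at its end, in the units of the state.
- sensors.get_obs(): the state, without advancing time (a new reading comes with each control period).
- imaging.get_image(name): name is "scene" or "top"; returns a dict with "color" (420x560x3 uint8, blue, green, red), "range_z" (420x560 float32, mm along the optical axis (not along the pixel's ray), 0 where there is no reading), "vertical_fov" (degrees; the focal length in pixels is half the picture's height over the tangent of half this angle, whatever the lens; pixels are square), "cx", "cy" (the principal point, pixels), "rvec" (rotation vector, rad) and "tvec" (3), from world to camera coordinates, as OpenCV has them. Camera axes: x right, y down, z forward; pixel columns grow to the right and rows downward; lengths in mm; the calibration is good to about 2 mm. A picture is of the moment at which its call begins.
- close_job(): hands the job in; it is judged then, once.
The state is a dict: "t": time; "qpos": joint angles; "qvel": joint speeds; "joint_torque": joint torques, N m; "ee_pos": TCP position; "orientation": TCP orientation; "ft_force": force on the tool from outside, world axes, zero at the start; "moment": the same for the moment, N m; "width": finger opening in mm; "grasp_force": force on a finger pad.
Only numpy, scipy, OpenCV 4.12 (cv2) and the standard library are available. Lean on these libraries where they do the work, as an engineer would, in place of code of your own. Each camera call takes 0.05 s, during which the arm holds its last target. There are 200 camera calls.

## Working session

There is one attempt and no reset: what is moved stays moved. The work goes in short steps, Python scripts to look and compute and a tool call to move; the robot and the scene stay as the last step left them, time stands still between calls to the robot, and variables do not carry over. Pictures are saved under pics/ and viewed, at most 10 in all, crops included, and the job is handed in when it is done.

Besides the shell and the picture viewer there is one more tool, called after ">>>" as a command line: name --argument value ..., lists and objects as JSON in quotes. servo_tool: Moves the arm, as the interface text tells. Its arguments: {"type":"object","properties":{"steps":{"type":"array"}},"required":["steps"]}

```bash
mkdir -p pics
cat > h.py <<'E'
import numpy as np, cv2
from workcell import sensors, imaging
def grab(n):
    d=imaging.get_image(n); R=cv2.Rodrigues(np.array(d['rvec'],float))[0]; t=np.array(d['tvec'],float).ravel()
    d['R'],d['t']=R,t; h=d['color'].shape[0]; d['f']=h/2/np.tan(np.radians(d['vertical_fov'])/2); return d
def cloud(d):
    z=d['range_z'].astype(float); v,u=np.indices(z.shape)
    p=np.stack([(u-d['cx'])/d['f']*z,(v-d['cy'])/d['f']*z,z],-1)
    w=(p-d['t'])@d['R']; w[z==0]=np.nan; return w
def proj(d,p):
    c=d['R']@np.array(p,float)+d['t']; return d['f']*c[:2]/c[2]+[d['cx'],d['cy']]
E
python3 - <<'E'
from h import *
print(sensors.get_obs())
for n in('scene','top'):
    d=grab(n); cv2.imwrite(f'pics/{n}0.png',d['color']); np.savez(f'{n}0.npz',**d)
    print(n,d['f'],d['cx'],d['cy'],-d['R'].T@d['t'])
E
```

```text
{'t': 0.0, 'qpos': array([ 1.19700176e+00,  4.23861244e-01,  1.63071643e+00, -1.76667542e-05,
        1.08864599e+00, -1.90064397e-02]), 'qvel': array([ 0.00027723,  0.00014791, -0.00090526,  0.00248064, -0.00071015,
       -0.00026985]), 'joint_torque': array([ 2.09303631e-03, -5.44646966e+01, -2.73653966e+01,  6.45476324e-02,
        2.29687616e-02, -9.30747183e-05]), 'ee_pos': array([216.88790312, 585.52994654, 221.87860558]), 'orientation': array([-5.54315258e-01, -3.09199440e+00,  2.51728751e-03]), 'ft_force': array([ 0.0453003 , -0.12006993, -0.46222325]), 'moment': array([-0.01129846,  0.02750832,  0.00834115]), 'grasp_force': 0.0, 'width': 88.04518081673315}
scene 511.45230403737224 283.66590824194265 217.3268860266605 [1765.45254146  510.41004457  753.93572688]
top 436.5304432131451 281.5997914434137 201.3835754961231 [ 394.7677295    10.31382472 1344.10317959]
```

View pics/scene0.png

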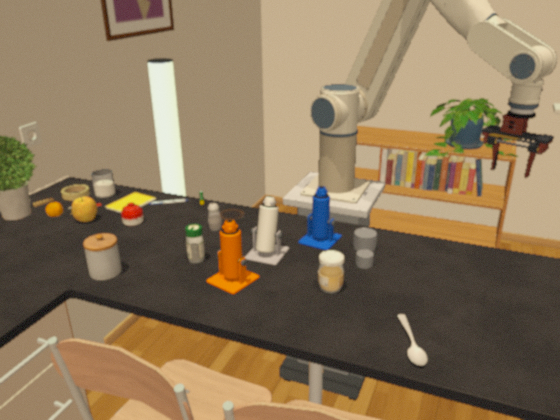

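View pics/top0.png

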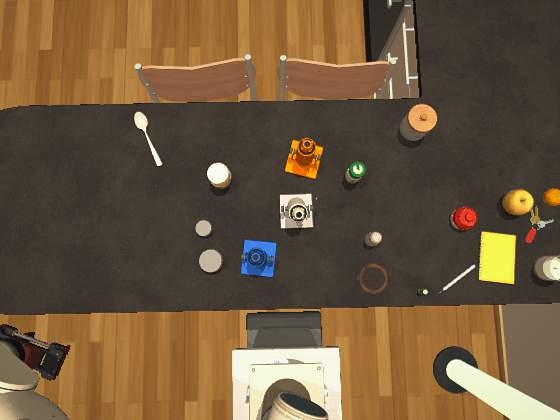

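The top view shows the white jar and cradle at (297,211), with a blue decoy at (258,258) and an orange one at (304,157). There are two grey cap candidates, at (203,228) and (210,261). The honey jar is at (219,176), the spice jar at (356,173) and the shaker at (373,239). I'll measure these next.

Run:
```python
from h import *
d={k:v for k,v in np.load('top0.npz').items()}; W=cloud(d); img=d['color']
for n,(u,v) in dict(capA=(203,228),capB=(210,261),honey=(219,176),shaker=(373,239),spice=(356,173)).items():
    w=W[v-22:v+22,u-22:u+22].reshape(-1,3); top=np.nanpercentile(w[:,2],97); m=w[:,2]>max(top-8,15)
    q=w[m]; lo,hi=np.nanpercentile(q,1,0),np.nanpercentile(q,99,0); (c,r)=cv2.minEnclosingCircle(q[:,:2].astype(np.float32)); print(n,top.round(1),((lo+hi)/2).round(1),(hi-lo).round(1),np.round(c,1),round(r*2,1),m.sum())
w=W[185:240,270:325]; im=img[185:240,270:325].astype(int)
m=(w[...,2]>3)&(w[...,2]<14)&(im.min(-1)>110); q=w[m][:,:2].astype(np.float32); print('plate',m.sum(),cv2.minAreaRect(q))
for lo,hi in((60,85),(85,110),(110,125),(125,140),(140,150),(150,165),(165,200)):
    m=(w[...,2]>lo)&(w[...,2]<hi); 
    if m.sum(): q=w[m]; print(lo,m.sum(),q.mean(0).round(1),q.min(0).round(1),q.max(0).round(1))
cv2.imwrite('pics/crop1.png',np.hstack([cv2.resize(img[170:290,180:330],(600,480),interpolation=2)]))
d2={k:v for k,v in np.load('scene0.npz').items()}
cv2.imwrite('pics/crop2.png',cv2.resize(d2['color'][180:300,180:400],(800,436),interpolation=2))
w=cloud(d2)[190:265,240:295];im=d2['color'][190:265,240:295].astype(int)
for z in range(20,190,12):
    m=(abs(w[...,2]-z)<6)
    if m.sum()>3: q=w[m]; print(z,m.sum(),q.mean(0).round(1),q.min(0).round(1),q.max(0).round(1))
```

```text
capA 37.1 [510.6 240.8  35.7] [45.3 45.  11.8] [489.6 231.2] 93.1 204
capB 52.8 [412.  216.   50.8] [61.1 63.7 11. ] [411.8 216.3] 67.6 400
honey 98.3 [663.8 187.2  95.6] [58.8 59.9  9.9] [663.8 187.9] 63.4 355
shaker 84.0 [ 467.3 -268.6   85.4] [31.6 30.9 18.2] [ 467.8 -268.5] 34.1 107
spice 106.4 [ 664.  -218.9  105. ] [43.1 41.8 11.6] [ 663.6 -219.1] 46.1 193
plate 534 ((559.93017578125, -42.11470031738281), (98.76490020751953, 103.50958251953125), 88.97990417480469)
60 94 [563.  -39.8  75.8] [547.3 -87.   62.9] [587.1   4.4  84.4]
85 24 [572.9 -34.8  99.1] [554.7 -64.6  86.1] [580.7 -15.6 109.6]
110 14 [565.  -35.5 117.9] [538.8 -61.1 111.8] [573.7 -14.9 124.9]
125 27 [544.2 -33.  134. ] [513.8 -57.  125.3] [568.4 -14.9 139.8]
140 92 [535.9 -41.4 145.8] [513.  -67.2 140.1] [564.2 -17.1 149.9]
150 93 [544.  -40.5 155.5] [516.8 -63.9 150. ] [562.4 -17.2 164.8]
165 100 [532.  -41.5 171.2] [516.6 -55.1 165.1] [547.  -27.4 179.4]
20 31 [570.5 -37.8  20.3] [549.7 -82.4  14.2] [593.3  -2.7  25.7]
32 91 [586.7 -34.7  32.9] [556.5 -82.8  26.2] [ 6.045e+02 -5.000e-01  3.790e+01]
44 106 [584.9 -37.7  44. ] [557.1 -81.1  38.1] [606.1  -2.1  49.7]
56 102 [582.5 -35.   56. ] [556.6 -79.1  50.2] [600.2   2.9  61.8]
68 135 [599.8 -36.7  68.6] [559.3 -88.2  62.1] [748.2   5.3  73.9]
80 157 [611.6 -36.8  79. ] [550.3 -89.8  74.2] [752.3   6.2  85.9]
92 85 [590.2 -35.5  91.6] [552.1 -61.1  86.1] [728.1 -15.7  97.7]
104 88 [579.9 -35.8 103.8] [546.  -65.9  98.3] [722.3 -15.8 109.7]
116 83 [577.4 -35.3 116.1] [545.9 -62.3 110.5] [724.7 -15.  121.8]
128 88 [574.2 -35.5 128.4] [537.8 -65.8 122.4] [720.9 -14.5 133.9]
140 84 [569.2 -35.5 140.4] [526.3 -68.6 134.2] [718.8 -14.9 145.9]
152 96 [558.6 -38.7 151.8] [526.1 -64.9 146.1] [717.6 -19.4 157.5]
164 53 [547.7 -39.  163.9] [524.1 -58.9 158.1] [563.6 -25.5 169.6]
176 34 [541.1 -41.  173.2] [524.5 -53.1 170. ] [550.  -29.7 179.5]
```

View pics/crop1.png

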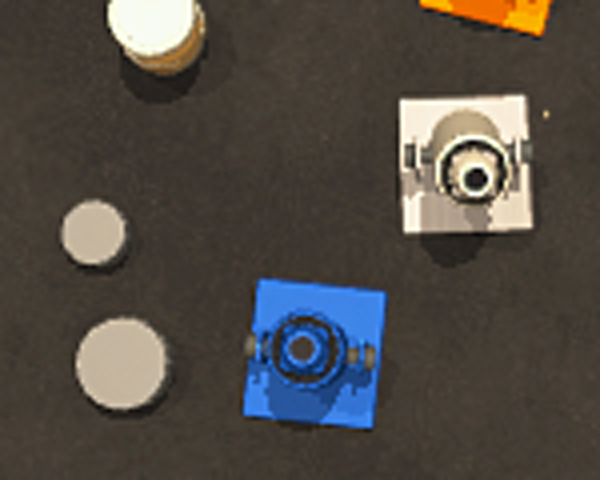

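View pics/crop2.png

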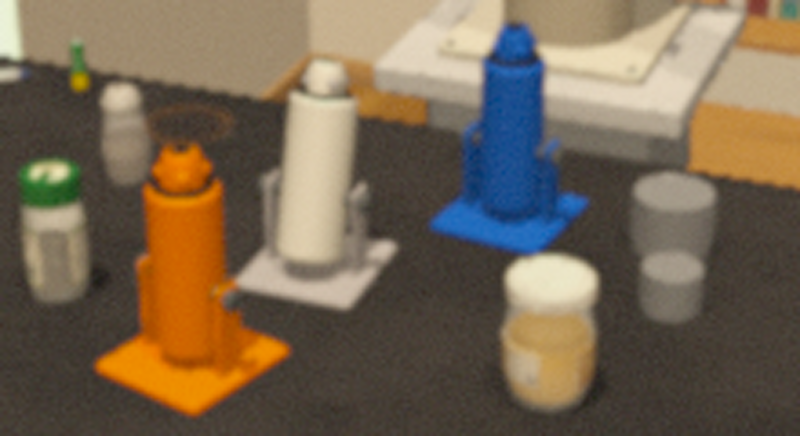

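Cap candidates in the top view: (203,228) is about 46 mm wide and 37 mm high, and (210,261) is about 66 mm wide and 53 mm high. The first matches the 48 x 36 mm cap, and the enlarged crop confirms it's the smaller one. The white cradle is the one meant. I'll refine both positions with colour contours and start moving toward the jar.

```bash
cat >> h.py <<'E'
def ray(d,uv,z):
    uv=np.atleast_2d(uv).astype(float); c=np.c_[(uv[:,0]-d['cx'])/d['f'],(uv[:,1]-d['cy'])/d['f'],np.ones(len(uv))]@d['R']
    o=-d['R'].T@d['t']; return (o+c*((z-o[2])/c[:,2])[:,None])[:,:2]
E
python3 - <<'E'
from h import *
d={k:v for k,v in np.load('top0.npz').items()}; im=d['color']
def big(m): return max(cv2.findContours(m.astype(np.uint8),cv2.RETR_EXTERNAL,cv2.CHAIN_APPROX_NONE)[0],key=cv2.contourArea)
def sub(u,v,r,th):
    m=np.zeros(im.shape[:2],bool); m[v-r:v+r,u-r:u+r]=im.min(-1)[v-r:v+r,u-r:u+r]>th; return big(m)[:,0]
c=ray(d,sub(203,228,16,100),36); print('cap',cv2.fitEllipse(c.astype(np.float32)))
c=ray(d,sub(297,211,26,125),8).astype(np.float32); print('plate',cv2.minAreaRect(c), cv2.boxPoints(cv2.minAreaRect(c)))
W=cloud(d)
for n,(u,v) in dict(blue=(258,258)).items():
    w=W[v-25:v+25,u-20:u+20].reshape(-1,3); q=w[w[:,2]>130]; print(n,q.mean(0),q.min(0),q.max(0))
# neck top: bright ring / highest points
w=W[195:225,280:315].reshape(-1,3); q=w[w[:,2]>172]; print(len(q),q.mean(0),np.ptp(q,axis=0))
E
```

```text
cap ((510.3102111816406, 239.65206909179688), (43.5131950378418, 45.8895263671875), 97.50316619873047)
plate ((559.0804443359375, -41.51658248901367), (103.16368865966797, 97.65577697753906), 0.6676729917526245) [[506.93314     6.706917 ]
 [508.07108   -90.94223  ]
 [611.2278    -89.74008  ]
 [610.08984     7.9090652]]
blue [417.0310147   75.58385612 160.43060853] [392.85274012  50.8292237  141.72614206] [442.0349858  102.89865961 183.04144802]
45 [532.45817341 -42.29010465 174.25032124] [21.92089412 24.36558888  7.34340288]
```

>>> servo_tool --steps '[[[0.01, -0.04, 0], [0, 0, 5.5], -1], [[0.01, -0.04, 0], [0, 0, 5.5], -1], [[0.01, -0.04, 0], [0, 0, 5.5], -1], [[0.01, -0.04, 0], [0, 0, 5.5], -1], [[0.01, -0.04, 0], [0, 0, 0], -1], [[0.01, -0.04, 0], [0, 0, 0], -1], [[0.01, -0.04, 0], [0, 0, 0], -1], [[0.01, -0.04, 0], [0, 0, 0], -1]]'

```text
t: 0.77
ee_pos: [296.8, 264.1, 222.5]
orientation: [0.047, -3.141, 0.0]
ft_force: [0.9, 0.2, -1.1]
width: 37.9
grasp_force: 0.0
```

>>> servo_tool --steps '[[[0.02, -0.036, 0], [0, 0, 0], -1], [[0.02, -0.036, 0], [0, 0, 0], -1], [[0.02, -0.036, 0], [0, 0, 0], -1], [[0.02, -0.036, 0], [0, 0, 0], -1], [[0.02, -0.036, 0], [0, 0, 0], -1], [[0.02, -0.036, 0], [0, 0, 0], -1], [[0.02, -0.036, 0], [0, 0, 0], -1], [[0.02, -0.036, 0], [0, 0, 0], -1]]'

```text
t: 1.43
ee_pos: [457.5, -24.1, 222.6]
orientation: [0.045, -3.141, -0.0]
ft_force: [0.0, 0.0, -0.2]
width: 0.1
grasp_force: 0.0
```

>>> servo_tool --steps '[[[0.008, -0.018, 0], [0, 0, 0], -1], [[0, 0, -0.02], [0, 0, 0], -1], [[0, 0, -0.02], [0, 0, 0], -1], [[0, 0, -0.02], [0, 0, 0], -1], [[0, 0, -0.02], [0, 0, 0], -1], [[0, 0, -0.01], [0, 0, 0], -1], [[0.01, 0, 0], [0, 0, 0], -1], [[0.01, 0, 0], [0, 0, 0], -1]]'

```text
t: 2.1
ee_pos: [485.6, -39.9, 132.7]
orientation: [0.046, -3.14, -0.0]
ft_force: [0.1, -0.5, 0.5]
width: 0.6
grasp_force: 0.0
```

Next, a slow push to about x = 521.

>>> servo_tool --steps '[[[0.005, -0.0015, 0], [0, 0, 0], -1], [[0.005, 0, 0], [0, 0, 0], -1], [[0.005, 0, 0], [0, 0, 0], -1], [[0.005, 0, 0], [0, 0, 0], -1], [[0.005, 0, 0], [0, 0, 0], -1], [[0.005, 0, 0], [0, 0, 0], -1], [[0.003, 0, 0], [0, 0, 0], -1], [[0.001, 0, 0], [0, 0, 0], -1]]'

```text
t: 2.77
ee_pos: [519.9, -41.4, 132.8]
orientation: [-0.046, 3.14, -0.0]
ft_force: [-2.9, -0.6, 1.2]
width: 0.3
grasp_force: 0.9
```

>>> servo_tool --steps '[[[0.001, 0, 0], [0, 0, 0], -1], [[0.001, 0, 0], [0, 0, 0], -1], [[0.001, 0, 0], [0, 0, 0], -1], [[0.001, 0, 0], [0, 0, 0], -1], [[0, 0, 0], [0, 0, 0], -1], [[0, 0, 0], [0, 0, 0], -1], [[0, 0, 0], [0, 0, 0], -1], [[0, 0, 0], [0, 0, 0], -1]]'

```text
t: 3.43
ee_pos: [522.6, -41.4, 132.6]
orientation: [0.046, -3.14, -0.0]
ft_force: [-4.7, -0.7, 3.8]
width: 0.8
grasp_force: 2.6
```

>>> servo_tool --steps '[[[0.001, 0, 0], [0, 0, 0], -1], [[0.001, 0, 0], [0, 0, 0], -1], [[0.001, 0, 0], [0, 0, 0], -1], [[0, 0, 0], [0, 0, 0], -1], [[0, 0, 0], [0, 0, 0], -1], [[0, 0, 0], [0, 0, 0], -1], [[0, 0, 0], [0, 0, 0], -1], [[0, 0, 0], [0, 0, 0], -1]]'

```text
t: 4.1
ee_pos: [522.7, -41.4, 132.4]
orientation: [0.046, -3.134, -0.0]
ft_force: [-14.2, -1.5, 12.4]
width: 0.4
grasp_force: 7.3
```

The force jumped with no further motion, so the jar is at its stop. I'll back off, rise and check.

>>> servo_tool --steps '[[[-0.01, 0, 0], [0, 0, 0], -1], [[-0.02, 0, 0], [0, 0, 0], -1], [[-0.02, 0, 0], [0, 0, 0], -1], [[0, 0.01, 0.03], [0, 0, 0], -1], [[0, 0.02, 0.03], [0, 0, 0], 1], [[0, 0.03, 0.025], [0, 0, 0], 1], [[0.01, 0.035, 0.015], [0, 0, 0], 1], [[0.01, 0.035, 0], [0, 0, 0], 1]]'

```text
t: 4.77
ee_pos: [499.0, 90.2, 236.9]
orientation: [-0.044, 3.132, 0.002]
ft_force: [1.3, 0.6, 1.4]
width: 23.4
grasp_force: 0.0
```

>>> servo_tool --steps '[[[0.005, 0.038, 0], [0, 0, 0], 1], [[0.005, 0.038, 0], [0, 0, 0], 1], [[0.005, 0.038, 0], [0, 0, 0], 1], [[0.003, 0.036, 0], [0, 0, 0], 1], [[0, 0, -0.03], [0, 0, 0], 1], [[0, 0, -0.03], [0, 0, 0], 1], [[0, 0, -0.03], [0, 0, 0], 1], [[0, 0, -0.03], [0, 0, 0], 1]]'

```text
t: 5.43
ee_pos: [514.9, 239.6, 111.7]
orientation: [-0.047, 3.138, 0.002]
ft_force: [-0.1, -0.3, -1.1]
width: 77.1
grasp_force: 0.0
```

Run:
```python
from h import *
d=grab('top'); im=d['color']; W=cloud(d); print(sensors.get_obs()['ee_pos'])
cv2.imwrite('pics/top1.png',cv2.resize(im[170:290,150:330],(720,480),interpolation=2))
w=W[185:240,270:325]
for lo,hi in((145,156),(156,168),(170,190)):
    m=(w[...,2]>lo)&(w[...,2]<hi); q=w[m]; print(lo,m.sum(),q.mean(0).round(1),((q.min(0)+q.max(0))/2).round(1),np.ptp(q,axis=0).round(1))
# dark neck hole / seal ring contours
q=w[(w[...,2]>145)&(w[...,2]<154)]; print(cv2.minEnclosingCircle(q[:,:2].astype(np.float32)))
s=grab('scene'); w=cloud(s)[190:265,240:295]
for z in range(90,190,12):
    m=(abs(w[...,2]-z)<6)&(w[...,0]<650)
    if m.sum()>3: q=w[m]; print(z,m.sum(),q.mean(0).round(1),q.min(0).round(1),q.max(0).round(1))
```

```text
[511.53825501 237.89800659 106.20231461]
145 139 [556.3 -39.7 150.4] [558.9 -41.3 150.6] [53.  52.8 10.8]
156 42 [556.  -40.7 162.5] [560.4 -43.5 162. ] [41.8 36.1 11.9]
170 91 [558.6 -41.5 176.2] [559.5 -41.8 176.7] [28.1 27.5 13.3]
((558.8870239257812, -41.24349594116211), 26.628448486328125)
90 72 [582.  -35.1  89.7] [556.  -63.4  84. ] [594.  -14.8  95.9]
102 76 [581.8 -32.4 102.6] [549.2 -63.6  96.1] [594.1 -14.6 107.9]
114 68 [580.6 -34.4 114.2] [550.9 -63.  108.1] [595.2 -15.4 120. ]
126 70 [582.4 -33.6 126. ] [545.8 -60.7 120.1] [594.1 -13.8 131.7]
138 73 [582.9 -34.5 138.2] [563.4 -60.7 132.1] [594.1 -14.7 143.9]
150 102 [576.5 -36.3 150.6] [545.  -64.6 144.2] [592.6 -15.5 155.9]
162 55 [573.7 -37.9 162.4] [550.9 -57.3 156.1] [588.2 -20.3 168. ]
174 58 [568.8 -40.2 174.5] [553.7 -53.9 168.1] [581.2 -25.7 179.8]
```

View pics/top1.png

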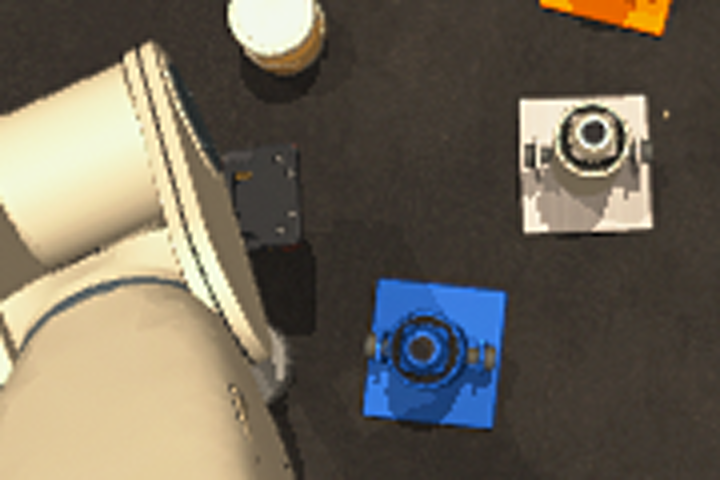

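The top view shows the white jar upright: its neck at crop (593,133) is centred over the shoulder, and depth puts both near (559,-41.5). Next I'll grasp the cap.

>>> servo_tool --steps '[[[-0.001, 0.001, -0.02], [0, 0, 0], 1], [[0, 0.001, -0.02], [0, 0, 0], 1], [[0, 0, -0.02], [0, 0, 0], 1], [[0, 0, -0.015], [0, 0, 0], 1], [[0, 0, -0.01], [0, 0, 0], 1], [[0, 0, -0.005], [0, 0, 0], 1], [[0, 0, 0], [0, 0, 0], 1], [[0, 0, 0], [0, 0, 0], 1]]'

```text
t: 6.2
ee_pos: [513.9, 240.9, 23.6]
orientation: [-0.046, 3.14, 0.001]
ft_force: [0.2, -0.4, -0.3]
width: 87.9
grasp_force: 0.0
```

>>> servo_tool --steps '[[[-0.003, -0.001, -0.005], [0, 0, 0], 1], [[0, 0, -0.005], [0, 0, 0], 1], [[0, 0, 0], [0, 0, 0], 1], [[0, 0, 0], [0, 0, 0], -1], [[0, 0, 0], [0, 0, 0], -1], [[0, 0, 0], [0, 0, 0], -1], [[0, 0, 0], [0, 0, 0], -1], [[0, 0, 0], [0, 0, 0], -1]]'

```text
t: 6.87
ee_pos: [510.2, 239.6, 12.8]
orientation: [-0.046, 3.141, 0.0]
ft_force: [1.0, -0.4, -0.3]
width: 58.1
grasp_force: 0.0
```

>>> servo_tool --steps '[[[0, 0, 0], [0, 0, 0], -1], [[0, 0, 0], [0, 0, 0], -1], [[0, 0, 0], [0, 0, 0], -1], [[0, 0, 0], [0, 0, 0], -1], [[0, 0, 0.01], [0, 0, 0], -1], [[0, 0, 0.02], [0, 0, 0], -1], [[0, 0, 0.03], [0, 0, 0], -1], [[0, 0, 0.04], [0, 0, 0], -1]]'

```text
t: 7.53
ee_pos: [508.2, 238.7, 112.2]
orientation: [0.046, -3.137, 0.003]
ft_force: [1.0, 0.0, 0.4]
width: 47.8
grasp_force: 30.0
```

Gripped at 47.8 mm, which confirms the right cap size. I'll lift it and carry it over the jar.

>>> servo_tool --steps '[[[0, 0, 0.038], [0, 0, 0], -1], [[0, 0, 0.038], [0, 0, 0], -1], [[0, 0, 0.038], [0, 0, 0], -1], [[0.007, -0.035, 0], [0, 0, 0], -1], [[0.007, -0.035, 0], [0, 0, 0], -1], [[0.007, -0.035, 0], [0, 0, 0], -1], [[0.007, -0.035, 0], [0, 0, 0], -1], [[0.007, -0.035, 0], [0, 0, 0], -1]]'

```text
t: 8.2
ee_pos: [544.9, 63.0, 227.6]
orientation: [-0.047, 3.141, 0.0]
ft_force: [0.8, 0.8, -0.5]
width: 47.7
grasp_force: 30.0
```

>>> servo_tool --steps '[[[0.006, -0.035, 0], [0, 0, 0], -1], [[0.005, -0.03, 0], [0, 0, 0], -1], [[0.004, -0.022, 0], [0, 0, 0], -1], [[0, -0.01, 0], [0, 0, 0], -1], [[0, 0, 0], [0, 0, 0], -1], [[0, 0, 0], [0, 0, 0], -1], [[0, 0, 0], [0, 0, 0], -1], [[0, 0, 0], [0, 0, 0], -1]]'

```text
t: 8.87
ee_pos: [559.9, -31.1, 226.8]
orientation: [0.048, -3.141, -0.0]
ft_force: [0.3, -0.0, -0.5]
width: 47.5
grasp_force: 30.0
```

Run:
```python
from h import *
o=sensors.get_obs(); print(o['ee_pos'],o['orientation'],o['ft_force'],o['width'])
s=grab('scene'); p=proj(s,o['ee_pos']).astype(int); print(p)
cv2.imwrite('pics/s2.png',cv2.resize(s['color'][150:270,200:340],(700,600),interpolation=2))
```

```text
[559.85365949 -31.07086809 226.76513004] [ 4.82270192e-02 -3.14106882e+00 -3.93053794e-04] [ 0.29101379 -0.01630086 -0.54663351] 47.50112081452849
[269 183]
```

View pics/s2.png

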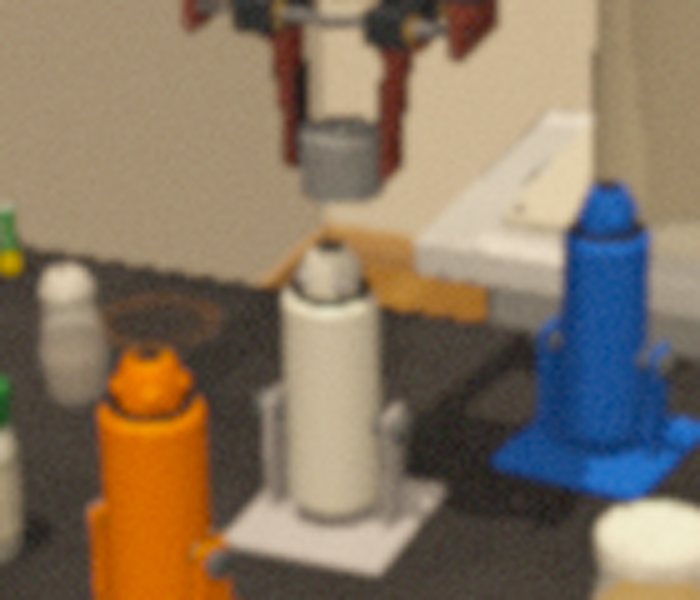

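The cap hangs level in the grip at crop (340,158), with the upright neck below it at (332,265). I need about 10 mm more in -y, then I can descend.

>>> servo_tool --steps '[[[-0.0005, -0.0105, 0], [0, 0, 0], -1], [[0, 0, -0.01], [0, 0, 0], -1], [[0, 0, -0.012], [0, 0, 0], -1], [[0, 0, -0.012], [0, 0, 0], -1], [[0, 0, -0.008], [0, 0, 0], -1], [[0, 0, 0], [0, 0, 0], -1], [[0, 0, 0], [0, 0, 0], -1], [[0, 0, 0], [0, 0, 0], -1]]'

```text
t: 9.58
ee_pos: [559.8, -42.9, 184.6]
orientation: [0.046, -3.141, -0.0]
ft_force: [0.0, 0.9, 0.5]
width: 47.9
grasp_force: 30.0
```

>>> servo_tool --steps '[[[-0.0005, 0.001, -0.001], [0, 0, 0], -1], [[0, 0, -0.001], [0, 0, 0], -1], [[0, 0, -0.001], [0, 0, 0], -1], [[0, 0, -0.001], [0, 0, 0], -1], [[0, 0, -0.001], [0, 0, 0], -1], [[0, 0, -0.001], [0, 0, 0], -1], [[0, 0, -0.001], [0, 0, 0], -1], [[0, 0, 0], [0, 0, 0], -1]]'

```text
t: 10.25
ee_pos: [559.5, -41.6, 178.0]
orientation: [-0.045, 3.14, 0.001]
ft_force: [-0.4, 3.1, 2.5]
width: 47.8
grasp_force: 30.0
```

>>> servo_tool --steps '[[[0, 0.0008, -0.001], [0, 0, 0], -1], [[0, 0, -0.001], [0, 0, 0], -1], [[0, 0, -0.001], [0, 0, 0], -1], [[0, 0, -0.001], [0, 0, 0], -1], [[0, 0, -0.001], [0, 0, 0], -1], [[0, 0, -0.001], [0, 0, 0], -1], [[0, 0, 0], [0, 0, 0], -1], [[0, 0, 0], [0, 0, 0], -1]]'

```text
t: 10.92
ee_pos: [558.6, -41.2, 170.9]
orientation: [0.046, -3.14, 0.0]
ft_force: [2.0, -1.6, -3.5]
width: 48.3
grasp_force: 30.0
```

It clicked: the beads now pull the cap down. I'll press on the seal.

>>> servo_tool --steps '[[[0, 0, -0.001], [0, 0, 0], -1], [[0, 0, -0.001], [0, 0, 0], -1], [[0, 0, -0.001], [0, 0, 0], -1], [[0, 0, -0.001], [0, 0, 0], -1], [[0, 0, -0.001], [0, 0, 0], -1], [[0, 0, -0.001], [0, 0, 0], -1], [[0, 0, 0], [0, 0, 0], -1], [[0, 0, 0], [0, 0, 0], -1]]'

```text
t: 11.58
ee_pos: [559.3, -41.1, 166.0]
orientation: [-0.046, 3.141, -0.0]
ft_force: [-0.3, 0.2, 2.4]
width: 48.0
grasp_force: 30.0
```

>>> servo_tool --steps '[[[0, 0, -0.001], [0, 0, 0], -1], [[0, 0, -0.001], [0, 0, 0], -1], [[0, 0, -0.001], [0, 0, 0], -1], [[0, 0, 0], [0, 0, 0], -1], [[0, 0, 0], [0, 0, 0], -1], [[0, 0, 0], [0, 0, 0], -1], [[0, 0, 0], [0, 0, 0], -1], [[0, 0, 0], [0, 0, 0], -1]]'

```text
t: 12.25
ee_pos: [559.7, -41.1, 163.5]
orientation: [-0.046, 3.14, -0.0]
ft_force: [-1.0, 1.0, 7.6]
width: 47.5
grasp_force: 30.0
```

>>> servo_tool --steps '[[[0, 0, -0.0005], [0, 0, 0], -1], [[0, 0, 0], [0, 0, 0], -1], [[0, 0, 0], [0, 0, 0], -1], [[0, 0, 0], [0, 0, 0], -1], [[0, 0, 0], [0, 0, 0], -1], [[0, 0, 0], [0, 0, 0], -1], [[0, 0, 0], [0, 0, 0], -1], [[0, 0, 0], [0, 0, 0], -1]]'

```text
t: 12.92
ee_pos: [559.7, -41.1, 163.1]
orientation: [-0.046, 3.14, -0.0]
ft_force: [-2.1, 1.4, 9.7]
width: 48.4
grasp_force: 30.0
```

Run:
```python
from h import *
o=sensors.get_obs(); print(o['ee_pos'],o['ft_force'],o['width'])
s=grab('scene'); cv2.imwrite('pics/s3.png',cv2.resize(s['color'][150:270,200:340],(700,600),interpolation=2))
w=cloud(s)[190:265,240:295]
for z in range(90,150,12):
    m=(abs(w[...,2]-z)<6)&(w[...,0]<650)
    if m.sum()>3: q=w[m]; print(z,m.sum(),q.mean(0).round(1),q.min(0).round(1),q.max(0).round(1))
```

```text
[559.67482042 -41.14251168 163.14197101] [-2.07337673  1.41982216  9.68678653] 48.38988335205465
90 69 [582.  -35.5  90.1] [554.4 -64.2  84.1] [595.5 -14.1  95.6]
102 69 [582.3 -33.6 102.3] [554.3 -64.3  96.3] [595.3 -15.4 107.9]
114 77 [580.5 -33.6 113.9] [550.1 -63.2 108.1] [592.8 -15.3 119.8]
126 65 [582.1 -33.8 125.6] [550.  -62.3 120.1] [596.7 -15.4 131.7]
138 75 [582.7 -32.9 138.1] [564.  -60.9 132.2] [594.1 -15.2 143.8]
```

View pics/s3.png

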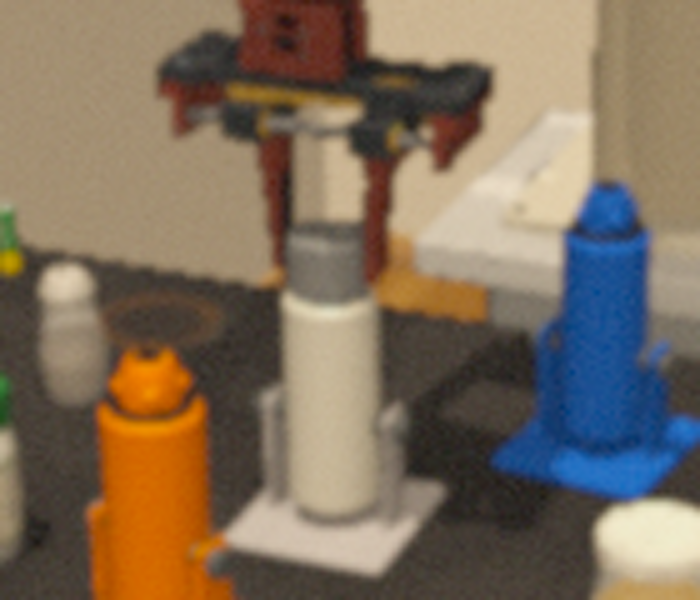

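The cap sits fully down on the jar's shoulder at crop (328,262). The jar is upright, the hand is still pressing with 9.7 N, and the bystanders haven't moved. I'm handing in.

```bash
python3 -c "
from workcell import close_job; print(close_job())"
```

```text
the job is handed in; nothing more can be done
None
```

I handed the job in at about 13 s: the jar is upright at its stop, and the cap is clicked home with the hand still pressing it onto the seal at 9.7 N (about 3 mm of squash, estimated from force and height). The verdict was not shown.

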